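Slide the counting chamber into the reader and hold it at the click

TASK

Lift the dust sash of the chamber reader by the lug on its top edge until its port is fully open, and leave it up. Then take the carrier by its black knob and slide it into the port until the ball of the click stop drops into the first notch of the carrier's edge, without running on past it. Finish there: keep the knob gripped, the carrier at rest in that notch, with the things around the reader left where they stand.

Things in the scene. Friction and masses are not known exactly. Their poses are not given: they have to be found in the camera images.
- reader: bench instrument, fixed, 385 x 112 mm: grey base plate (top 14 mm above the table), steel rail along it, white housing at its left (+y) end. Origin under the base on the rail's centre line: x across the rail, away from the robot; y along the rail, the way the carrier slides in; z up. Base from y = -235 to +150 mm. Position and yaw vary
- reader_port (a point): middle of the upper edge of the housing's port, in the face towards reader -y, 62 mm above the table; port 82 mm wide, open down to the base. From here the white housing runs 118 mm on in y, 106 mm wide, 134 mm high, with a black lens head on top (to 167 mm)
- dust_sash (a joint): height in m by which the black dust sash is raised: 0 down, 0.052 top of its travel; the port counts as fully open above 0.042. The sash is a plate 80 mm wide, 5 mm thick, across the port; while low it blocks the carrier. About 0.12 kg, needs 2 to 6 N to move, stays wherever it is left
- sash_grip (a point): centre of the aluminium grip lug on the sash's top edge: a block 28 mm (reader x) by 16 mm (reader y) by 24 mm high, on the middle line, 176 mm above the table with the sash down, free all round and above; rises with the sash. Axes as the reader's
- chamber_carrier: aluminium carrier, 207 mm long, 44 mm wide, on the rail, a glass counting chamber clipped on its front part; slides only along reader y, 1 to 2 N of drag, stays where left. Origin on its centre line at the underside, 24 mm above the table. Its edge towards reader -x is a straight steel bar with two notches, 8.5 mm wide, at y = -105 mm (the first) and -123 mm (the second)
- carrier_nose (a point): front end of the carrier, 45 mm ahead (+y) of its origin; it enters the port first
- carrier_knob (a point): centre of the black knob at the carrier's rear, 150 mm behind its origin: a block 20 mm (x) by 22 mm (y) by 30 mm high on a thin stem, centre 69 mm and top 84 mm above the table; grip it across x. It stays outside the housing. Axes as the reader's
- carrier_notch (a point): middle of the mouth of the first notch (the one nearer the nose, which the ball meets first), 105 mm behind the carrier's origin; moves with the carrier; axes as the reader's
- stop_ball (a point): point on the edge line abreast of the spring ball, fixed to the click stop; axes as the reader's. At the click carrier_notch has the same reader y. The ball, 10 mm, presses with about 4 N: it pulls the carrier in over the last 3 mm, about 6 to 8 N along the rail are needed to leave the notch, and a carrier let go within 3 mm of it is drawn to its middle
- stop_top (a point): middle of the top of the click stop, 36 mm above the table: a dark steel block 22 x 20 x 22 mm on a foot 34 mm long, clamped on the base plate in front of the rail; where along the rail it is clamped varies
- tally_counter: bystander: white round hand tally counter, 66 x 54 x 18 mm, on the table near the reader; origin at its underside
- pocket_timer: bystander: small grey-white pocket timer with buttons, 70 x 32 x 13 mm; origin at its underside
- coverglass_box: bystander: small whitish flat box, 28 x 28 x 11 mm; origin at its underside
- oil_bottle: bystander: small brown bottle with black cap, 26 x 26 x 60 mm; origin at its underside
- petri_dish: bystander: round shallow dish with pinkish content, 59 x 59 x 16 mm; origin at its underside
- slide_tray: bystander: blue slide box with black lid, 76 x 90 x 37 mm, beyond the knob end of the reader; origin at its underside

How it is judged:
On the way, in this order (a step that is already met when the one before it is completed fails the run):
1. the dust sash is raised so that the port is fully open (value of joint dust_sash above 0.042 m), for 0.2 s.
2. the carrier is gripped with the ball in its first notch (y of carrier_notch in the frame of stop_ball between -0.002 and 0.002 m and contact force between the fingers and chamber_carrier above 2 N), for 0.3 s.
At the end, for the whole second after the job is handed in: the sash is still up by more than 42 mm, the first notch stands within 2 mm of the ball along the rail, the carrier is at rest, and the fingers still grip the carrier with more than 2 N (all of step 2 and value of joint dust_sash above 0.042 m and linear speed of chamber_carrier below 0.005 m/s); the arm keeps its last pose, push and grip.
It fails at once if the carrier is run on past the first notch (by more than 9 mm, half way to the second) (y of carrier_notch in the frame of stop_ball above 0.009 m).
It fails at once if a thing beside the reader is pushed more than 15 mm from its place (distance of any of tally_counter, pocket_timer, coverglass_box, oil_bottle, petri_dish, slide_tray from where it was at the start of the episode above 0.015 m).
It also fails if it takes over 53 s, if anything falls off the work surface, if the arm or the gripper's body presses on something with over 40 N, if the wrist force passes 120 N, or if a joint passes its speed limit or range.

ROBOT

A 7-joint arm with a two-finger parallel gripper is mounted at the origin on a cart in front of the work surface, level with it; the furniture and walls round the work are solid. World frame = base frame: x ahead of the robot, y to its left, z up, the work surface at z = 0. Lengths are in m, angles in rad, forces in N, time in s.
With the tool pointing down it reaches from about 0.35 to 0.775 m from the base axis. Payload 3.1 kg.
Tool frame: the origin (TCP) lies at the very end of the fingers, on their centre line; the grasp point (between the pads) lies 19 mm behind it; z points along the fingers, y is the line along which they close (so a half turn about z gives the same grasp; the last joint's range is limited). The gripper opens to 85 mm and grips with 20 to 120 N. Pads are 22 mm wide; open, the fingers measure 114 mm over their backs; the gripper's body (76 mm by 85 mm) begins 54 mm behind the grasp point. The pads swing forward as they close: fully open they stand 13 mm farther back than shut.
Start: joints at [1.264, 0.311, 0.014, 1.512, -0.004, 1.319, -0.027], TCP at [0.144, -0.531, 0.231] pointing down, gripper open.
Joint ranges: [-2.7, 2.7], [-0.3, 1.91], [-1.27, 1.3], [0.12, 2.57], [-1.44, 4.58], [0.2, 2.03], [-3.05, 3.05]. Speed limits (rad/s): [2.79, 2.79, 3.14, 3.14, 3.14, 3.14, 3.14].

INTERFACE

Orientations are given as a unit quaternion [x, y, z, w].
In Python, from plant import bot gives the robot as it stands.
- The arm moves only by the tool shift_gripper, called after ">>>" by a JSON object that holds its "name" and its "arguments". Schema: {"type":"object","properties":{"steps":{"type":"array","items":{"type":"array","items":{"type":"number"},"minItems":5,"maxItems":5},"minItems":1,"maxItems":8},"only":{"type":"string"},"quiet":{"type":"boolean"},"lines":{"type":"string"}},"required":["steps"],"additionalProperties":false}. steps is a list of rows, 1 to 8 of them, each of 5 numbers: the opening from 0.0 (shut) to 1.0 (fully open), then dx, dy, dz in shares of 600 mm (1.0 is 600 mm), then a turn about the tool's z in fractions of the full range, 1 being 2 rad; each row is the pose to reach, as a shift and turn from the pose commanded when the call began, along the tool's axes at that moment; what a row does not reach only later rows make up. A row lasts 1/10 s, in which the tool goes at most 0.05 m and 0.15 rad, less where a joint would pass 70% of its speed; a pose out of reach is approached as far as the arm can. The fingers move at their own pace and stop on an object; the grip force is fixed at half the most. Time passes only in rows, so rows that do not move let the fingers close. The tool returns the time, the measured TCP pose, the force, the opening and the grip force at its end. only (a regular expression) keeps the lines of the reply that match it, lines (a string "A,B") keeps lines A to B, and quiet returns only ok. Shift and turn numbers lie between -1 and 1, and a call with a number outside is refused. Input that does not fit is refused with a message, and nothing moves.
- bot.state(): the state, without advancing time (a new reading comes with each control period).
- bot.camera(name): name is "side" or "top" or "wrist"; returns a dict with "pixels" (400x640x3 uint8, red, green, blue), "fx", "fy", "cx", "cy" (pixels), "pose" (4x4, takes a point from camera to world coordinates). Camera axes: x right, y down, z forward; pixel columns grow to the right and rows downward; lengths in m; the calibration is good to about 2 mm. A picture is of the moment at which its call begins. There is no depth.
- bot.sign_off(): hands the job in; it is judged then, once.
The state is a dict: "time_s": time; "joint_pos": joint angles; "qd": joint speeds; "effort": joint torques, N m; "eef_pos": TCP position; "eef_rot": TCP orientation; "wrist_force": force on the tool from outside, world axes, zero at the start; "torque": the same for the moment, N m; "grip_width": opening from 0.0 (shut) to 1.0 (fully open); "grip_force": force on a finger pad.
Only numpy, scipy, OpenCV 4.12 (cv2) and the standard library are available. Lean on these libraries where they do the work, as an engineer would, in place of code of your own. Each camera call takes 0.05 s, during which the arm holds its last target. There are 200 camera calls.

## Working session

There is one attempt and no reset: what is moved stays moved. The work goes in short steps, Python scripts to look and compute and a tool call to move; the robot and the scene stay as the last step left them, time stands still between calls to the robot, and variables do not carry over. Pictures are saved under pics/ and viewed, at most 10 in all, crops included, and the job is handed in when it is done.

```bash
ls; mkdir -p pics
```

Run:
```python
from plant import bot
import cv2, numpy as np
s=bot.state(); print(s)
for n in("top","side"):
    c=bot.camera(n); cv2.imwrite(f"pics/{n}0.png",c["pixels"][:,:,::-1]); print(n,c["fx"],c["fy"],c["cx"],c["cy"]); print(np.round(c["pose"],4).tolist())
    np.savez(f"{n}0.npz",**c)
```

```text
pics
plant.py
{'time_s': 0.0, 'joint_pos': array([ 1.26429673,  0.31172342,  0.0140045 ,  1.51304195, -0.00440754,
        1.31919806, -0.02720058]), 'qd': array([-0.00094518, -0.00114958, -0.002454  ,  0.00079628,  0.00080493,
       -0.00143207, -0.00119459]), 'effort': array([-2.32103630e-04, -3.79917955e+01,  1.45935919e-01, -2.30595195e+01,
        1.21459365e-02,  1.35978236e-02,  1.37524526e-05]), 'eef_pos': array([ 0.1437625 , -0.53013063,  0.23022843]), 'eef_rot': array([ 9.91243140e-01,  1.32044191e-01, -2.00200065e-04, -1.15271484e-03]), 'wrist_force': array([-0.8451198 ,  0.28851176,  0.38470808]), 'torque': array([-0.01011941, -0.01930332, -0.03580403]), 'grip_force': 0.0, 'grip_width': 1.0009679846686703}
top 404.78423729240535 404.78423729240535 317.56969820086107 197.8867156370193
[[-0.0244, -0.9811, 0.192, 0.312], [-0.9996, 0.0211, -0.0191, -0.0134], [0.0147, -0.1924, -0.9812, 1.0004], [0.0, 0.0, 0.0, 1.0]]
side 442.390233769582 442.390233769582 318.87853855599445 195.0548233584617
[[0.9999, -0.0114, -0.0104, 0.498], [0.0048, -0.4147, 0.9099, -0.902], [-0.0146, -0.9099, -0.4146, 0.5342], [0.0, 0.0, 0.0, 1.0]]
```

View pics/top0.png

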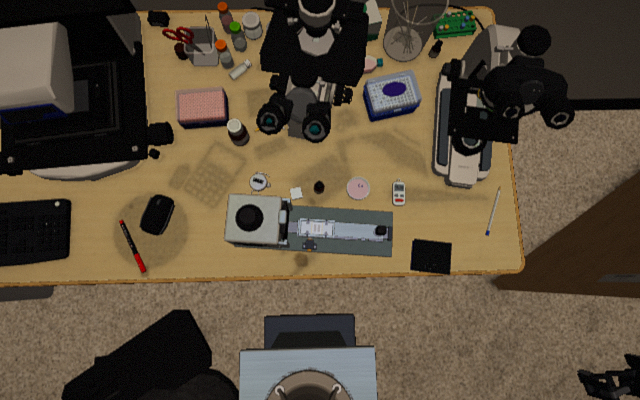

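View pics/side0.png

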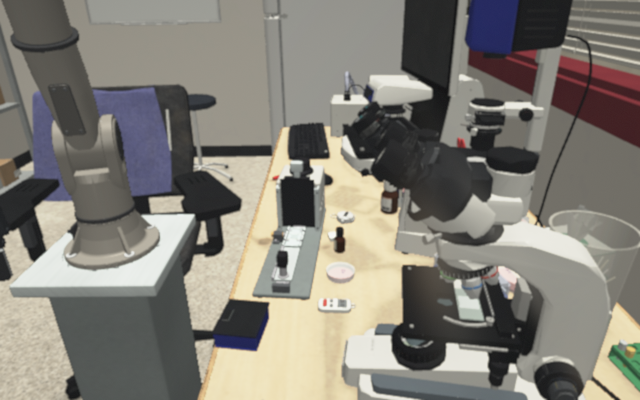

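The top view shows the reader around (225–393, 193–256), with the housing at left, the click stop near (309,245) and the knob near (381,231). The side view shows the black sash near (298,200), the lug near (297,170) and the knob near (282,258). I'll enlarge both.

Run:
```python
import cv2
a=cv2.imread("pics/top0.png")[185:265,215:400]; cv2.imwrite("pics/topc.png",cv2.resize(a,None,fx=4.3,fy=4.3,interpolation=cv2.INTER_CUBIC))
a=cv2.imread("pics/side0.png")[150:300,235:355]; cv2.imwrite("pics/sidec.png",cv2.resize(a,None,fx=4,fy=4,interpolation=cv2.INTER_CUBIC))
```

```text
(no output)
```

View pics/topc.png

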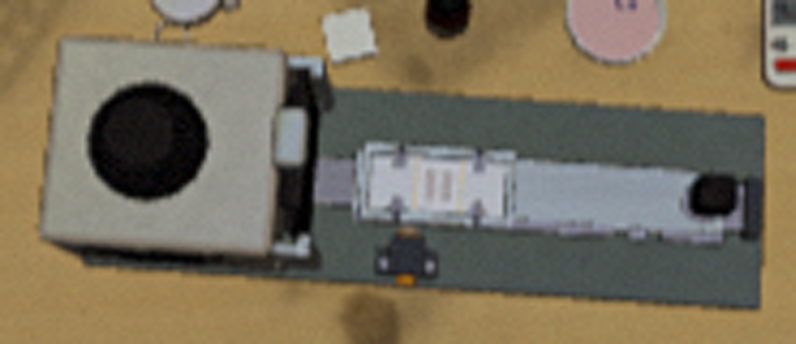

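View pics/sidec.png

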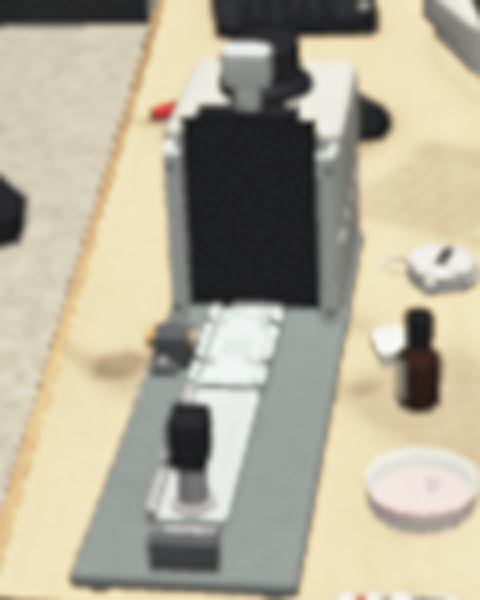

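The top crop shows the base right edge at (763,116)–(760,307), the knob top at (714,194), the lug top at (291,137), the stop at (406,255) and the first notch at about (637,234). The side crop shows the lug at (247,62), the knob at (190,435) and the stop at (172,342).

Create h.py:
```python
import numpy as np
def ray(c,u,v):
    P=c["pose"]; d=P[:3,:3]@np.array([(u-c["cx"])/c["fx"],(v-c["cy"])/c["fy"],1]); return P[:3,3],d/np.linalg.norm(d)
def plane(c,u,v,z):
    o,d=ray(c,u,v); return o+d*(z-o[2])/d[2]
def tri(a,b):
    A=[];B=[]
    for o,d in(a,b):
        M=np.eye(3)-np.outer(d,d); A.append(M);B.append(M@o)
    return np.linalg.lstsq(np.vstack(A),np.hstack(B),rcond=None)[0]
```

Run:
```python
from h import *
t=dict(np.load("top0.npz")); s=dict(np.load("side0.npz"))
T=lambda x,y:(215+(x+.5)/4.3-.5,185+(y+.5)/4.3-.5)
S=lambda x,y:(235+(x+.5)/4-.5,150+(y+.5)/4-.5)
for n,x,y,z in[("bR+",763,116,.014),("bR-",760,307,.014),("bL+",330,88,.014),("b-",450,287,.014),("knobtop",714,190,.084),("lugtop",291,132,.188),("stop",406,252,.036),("notch1",637,232,.032),("notch2",675,236,.032),("nose",358,182,.032)]:
    print(n,plane(t,*T(x,y),z).round(4))
for n,a,b,z in[("bNearL",75,582,.014),("bNearR",297,590,.014),("knobtop",190,408,.084),("lugtop",246,45,.188),("stop",173,330,.036)]:
    print("side",n,plane(s,*S(a,b),z).round(4))
```

```text
bR+ [ 0.4665 -0.216   0.014 ]
bR- [ 0.3578 -0.2078  0.014 ]
bL+ [0.4883 0.0326 0.014 ]
b- [ 0.3731 -0.0335  0.014 ]
knobtop [ 0.4165 -0.1732  0.084 ]
lugtop [0.4366 0.0431 0.188 ]
stop [ 0.3915 -0.0092  0.036 ]
notch1 [ 0.3999 -0.138   0.032 ]
notch2 [ 0.3972 -0.1591  0.032 ]
nose [0.4314 0.0168 0.032 ]
side bNearL [ 0.3625 -0.216   0.014 ]
side bNearR [ 0.4683 -0.2236  0.014 ]
side knobtop [ 0.4174 -0.1742  0.084 ]
side lugtop [0.4366 0.0469 0.188 ]
side stop [ 0.3921 -0.0118  0.036 ]
```

Add to h.py:
```python
from scipy.spatial.transform import Rotation as R
PSI=-0.0877; Y=np.array([-np.sin(PSI),np.cos(PSI),0]); X=np.array([np.cos(PSI),np.sin(PSI),0])
def go(s,p):
    "shift in tool axes and turn to reach TCP p with tool y along reader x"
    M=R.from_quat(s["eef_rot"]).as_matrix(); d=M.T@(np.array(p)-s["eef_pos"]); t=M.T@X
    a=np.arctan2(-t[0],t[1]); return d.round(4),round(a,4)
```

Run:
```python
from plant import bot
from h import *
print(go(bot.state(),[.4366,.045,.235]))
```

```text
(array([ 0.4332, -0.4785, -0.0037]), np.float64(-1.2183))
```

The manual's scale: shifts go in shares of 600 mm and turns go in shares of 2 rad. Converting my numbers, -0.478 m / 0.6 = -0.7967, 0.433 m / 0.6 = 0.7217, -1.218 rad / 2 = -0.609.

>>> {"name": "shift_gripper", "arguments": {"steps": [[1,0.7217,-0.7967,-0.0333,-0.609],[1,0.7217,-0.7967,-0.0333,-0.609],[1,0.7217,-0.7967,-0.0333,-0.609],[1,0.7217,-0.7967,-0.0333,-0.609],[1,0.7217,-0.7967,-0.0333,-0.609],[1,0.7217,-0.7967,-0.0333,-0.609],[1,0.7217,-0.7967,-0.0333,-0.609],[1,0.7217,-0.7967,-0.0333,-0.609]]}}

```text
time_s: 0.9
eef_pos: [0.3256, -0.1726, 0.2436]
eef_rot: [0.742, 0.671, -0.0, 0.0]
wrist_force: [1.4, 0.7, 0.1]
grip_width: 0.998
grip_force: 0.0
```

Run:
```python
from plant import bot
from h import *
print(go(bot.state(),[.4366,.045,.235]))
```

```text
(array([0.2276, 0.0886, 0.0084]), np.float64(-0.0125))
```

In the tool's units: 0.228 m / 0.6 = 0.38, 0.089 m / 0.6 = 0.1483, -0.012 rad / 2 = -0.006.

>>> {"name": "shift_gripper", "arguments": {"steps": [[1,0.38,0.1483,0.0133,-0.006],[1,0.38,0.1483,0.0133,-0.006],[1,0.38,0.1483,0.0133,-0.006],[1,0.38,0.1483,0.0133,-0.006],[1,0.38,0.1483,0.0133,-0.006],[1,0.38,0.1483,0.0133,-0.006],[1,0.38,0.1483,0.0133,-0.006]]}}

```text
time_s: 1.6
eef_pos: [0.4377, 0.0436, 0.2351]
eef_rot: [0.738, 0.674, -0.001, -0.001]
wrist_force: [-0.2, -0.9, -0.6]
grip_width: 0.997
grip_force: 0.0
```

Run:
```python
from plant import bot
from h import *
import cv2
print(bot.state()["eef_pos"],go(bot.state(),[.4366,.045,.235]))
for n in("wrist","side","top"):
    c=bot.camera(n); np.savez(n+"1.npz",**c); cv2.imwrite(f"pics/{n}1.png",c["pixels"][:,:,::-1])
    for p in([.4366,.045,.188],[.4366,.045,.235]):
        q=np.linalg.inv(c["pose"])@np.r_[p,1]; print(n,c["fx"]*q[0]/q[2]+c["cx"],c["fy"]*q[1]/q[2]+c["cy"])
a=cv2.imread("pics/side1.png")[120:270,235:355];a=cv2.resize(a,None,fx=2.66,fy=2.66)
b=cv2.imread("pics/wrist1.png"); cv2.imwrite("pics/w1.png",np.hstack([a[:400,:160*2][:,:],cv2.resize(b,(480,300))[:, :] if 0 else cv2.copyMakeBorder(cv2.resize(b,(480,300)),0,a.shape[0]-300,0,0,0)]))
```

```text
[0.43768147 0.04357654 0.23514258] (array([ 0.0013, -0.0012,  0.0001]), np.float64(-0.003))
wrist 318.94246192904603 224.74945550365982
wrist 318.5788446679105 258.31940732401006
side 296.0821573767977 161.16007999960868
side 295.3231516162117 141.31179857563126
top 281.36914607772604 215.31117725603622
top 279.57337839800624 211.61914679025114
```

View pics/wrist1.png

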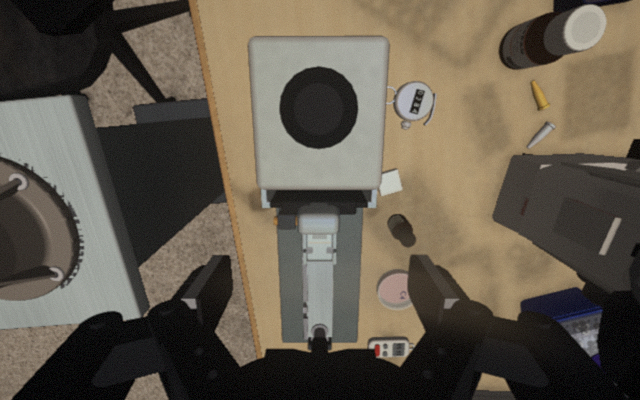

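The wrist view is aligned with the reader. The lug spans about (299–338, 206–232), centred laterally at 319 as predicted, so I descend.

In the tool's units: 0.074 m / 0.6 = 0.1233, 0.04 m / 0.6 = 0.0667, -0.003 rad / 2 = -0.0015.

>>> {"name": "shift_gripper", "arguments": {"steps": [[1,0.005,-0.0017,0.0667,-0.0015],[1,0.005,-0.0017,0.1233,-0.0015],[1,0.005,-0.0017,0.1233,-0.0015],[0,0.005,-0.0017,0.1233,-0.0015],[0,0.005,-0.0017,0.1233,-0.0015],[0,0.005,-0.0017,0.1233,-0.0015],[0,0.005,-0.0017,0.1233,-0.0015],[0,0.005,-0.0017,0.1233,-0.0015]]}}

```text
time_s: 2.55
eef_pos: [0.4369, 0.0459, 0.1622]
eef_rot: [0.738, 0.674, -0.0, -0.0]
wrist_force: [-1.7, 0.0, 1.9]
grip_width: 0.316
grip_force: 61.9
```

In the tool's units: -0.05 m / 0.6 = -0.0833, -0.04 m / 0.6 = -0.0667.

>>> {"name": "shift_gripper", "arguments": {"steps": [[0,0,0,-0.02,0],[0,0,0,-0.0433,0],[0,0,0,-0.0667,0],[0,0,0,-0.0833,0],[0,0,0,-0.0833,0],[0,0,0,-0.0833,0]]}}

```text
time_s: 3.15
eef_pos: [0.4369, 0.0459, 0.2122]
eef_rot: [0.738, 0.674, -0.0, -0.0]
wrist_force: [-4.7, 0.3, 1.3]
grip_width: 0.312
grip_force: 71.3
```

Raised about 50 mm. Release and retreat straight up.

In the tool's units: -0.07 m / 0.6 = -0.1167, -0.03 m / 0.6 = -0.05.

>>> {"name": "shift_gripper", "arguments": {"steps": [[1,0,0,0,0],[1,0,0,0,0],[1,0,0,0,0],[1,0,0,0,0],[1,0,0,-0.05,0],[1,0,0,-0.1167,0],[1,0,0,-0.1167,0]]}}

```text
time_s: 3.85
eef_pos: [0.4409, 0.0468, 0.2866]
eef_rot: [0.738, 0.674, 0.004, 0.004]
wrist_force: [0.5, -0.6, -0.6]
grip_width: 0.999
grip_force: 0.0
```

Run:
```python
from plant import bot
from h import *
print(bot.state()["eef_pos"],go(bot.state(),[.4165,-.176,.2]))
```

```text
[0.44092273 0.04675246 0.28663046] (array([-0.2242, -0.0051,  0.0863]), np.float64(-0.0031))
```

In the tool's units: -0.224 m / 0.6 = -0.3733, 0.12 m / 0.6 = 0.2, -0.003 rad / 2 = -0.0015.

>>> {"name": "shift_gripper", "arguments": {"steps": [[1,-0.0833,-0.005,0,0],[1,-0.3733,-0.0083,0.1667,-0.0015],[1,-0.3733,-0.0083,0.2,-0.0015],[1,-0.3733,-0.0083,0.2,-0.0015],[1,-0.3733,-0.0083,0.2,-0.0015],[1,-0.3733,-0.0083,0.2,-0.0015],[1,-0.3733,-0.0083,0.2,-0.0015],[1,-0.3733,-0.0083,0.2,-0.0015]]}}

```text
time_s: 4.65
eef_pos: [0.413, -0.1754, 0.1622]
eef_rot: [0.737, 0.676, 0.001, 0.0]
wrist_force: [0.3, 0.4, 0.7]
grip_width: 1.0
grip_force: 0.0
```

Run:
```python
from plant import bot
from h import *
import cv2
s=bot.state();print(s["eef_pos"],go(s,[.4165,-.1745,.07]))
for n in("wrist","side","top"):
    c=bot.camera(n); np.savez(n+"2.npz",**c); cv2.imwrite(f"pics/{n}2.png",c["pixels"][:,:,::-1])
a=cv2.imread("pics/wrist2.png"); cv2.imwrite("pics/w2.png",cv2.resize(a,(800,500)))
```

```text
[ 0.41296429 -0.1754346   0.16219405] (array([0.0011, 0.0033, 0.0922]), np.float64(0.0013))
```

View pics/w2.png

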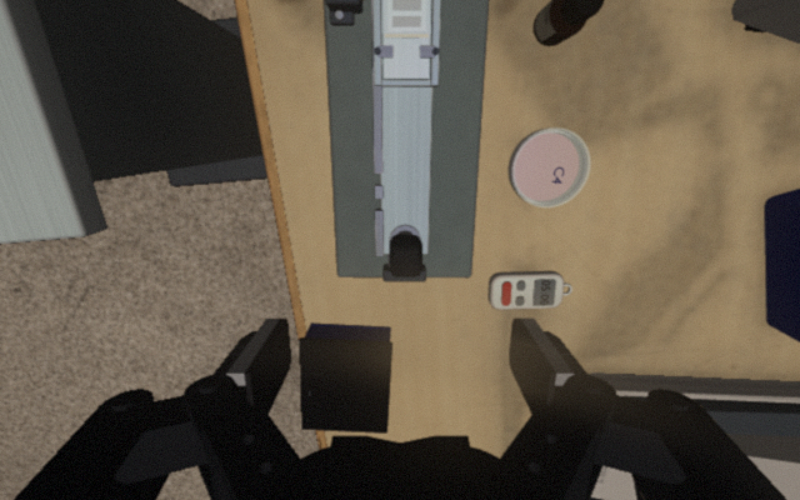

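The wrist view shows the first notch at about (380,180), the second at (380,204) and the knob top at about (405,242) (scaled 1.25). The click stop sits at the upper edge near (341,10).

Run:
```python
from plant import bot
from h import *
c=dict(np.load("wrist2.npz")); t=dict(np.load("top0.npz"))
f=lambda x,y,z:plane(c,x/1.25,y/1.25,z).round(4)
print("knob",f(406,243,.084),"n1",f(379,180,.034),"n2",f(379,204,.034),"baseend",f(338,277,.014),f(472,277,.014))
s=bot.state();print(go(s,[.417,-.1745,.053]))
```

```text
knob [ 0.4175 -0.1621  0.084 ] n1 [ 0.4019 -0.1287  0.034 ] n2 [ 0.4002 -0.1457  0.034 ] baseend [ 0.359  -0.2066  0.014 ] [ 0.4689 -0.2161  0.014 ]
(array([0.001 , 0.0032, 0.1099]), np.float64(0.0034))
```

In the tool's units: 0.11 m / 0.6 = 0.1833, 0.09 m / 0.6 = 0.15.

>>> {"name": "shift_gripper", "arguments": {"steps": [[1,0.0017,0.0067,0.0833,0],[1,0.0017,0.0067,0.15,0],[1,0.0017,0.0067,0.1833,0],[1,0.0017,0.0067,0.1833,0],[0,0.0017,0.0067,0.1833,0],[0,0.0017,0.0067,0.1833,0],[0,0.0017,0.0067,0.1833,0],[0,0.0017,0.0067,0.1833,0]]}}

```text
time_s: 5.6
eef_pos: [0.4171, -0.1766, 0.0529]
eef_rot: [0.738, 0.675, 0.0, 0.001]
wrist_force: [-0.4, 0.2, -0.3]
grip_width: 0.33
grip_force: 0.0
```

>>> {"name": "shift_gripper", "arguments": {"steps": [[0,0,0,0,0],[0,0,0,0,0]]}}

```text
time_s: 5.8
eef_pos: [0.4168, -0.1766, 0.0526]
eef_rot: [0.738, 0.675, 0.0, 0.001]
wrist_force: [-1.4, 0.6, 6.6]
grip_width: 0.218
grip_force: 60.1
```

In the tool's units: 0.085 m / 0.6 = 0.1417, 0.08 m / 0.6 = 0.1333.

>>> {"name": "shift_gripper", "arguments": {"steps": [[0,0.0167,0,0,0],[0,0.0417,0,0,0],[0,0.0667,0,0,0],[0,0.0917,0,0,0],[0,0.1167,0,0,0],[0,0.1333,0,0,0],[0,0.1417,0,0,0],[0,0.1417,0,0,0]]}}

```text
time_s: 6.6
eef_pos: [0.4245, -0.0911, 0.0526]
eef_rot: [0.737, 0.675, 0.001, 0.001]
wrist_force: [-0.5, 1.9, 5.7]
grip_width: 0.23
grip_force: 60.0
```

Run:
```python
from plant import bot
from h import *
import cv2
s=bot.state();print(s["eef_pos"],go(s,[.417,-.1745,.053])[1])
for n in("wrist","side","top"):
    c=bot.camera(n); np.savez(n+"3.npz",**c); cv2.imwrite(f"pics/{n}3.png",c["pixels"][:,:,::-1])
a=cv2.imread("pics/wrist3.png")[0:220,180:420]; cv2.imwrite("pics/w3.png",cv2.resize(a,None,fx=2.7,fy=2.7,interpolation=cv2.INTER_CUBIC))
```

```text
[ 0.42447979 -0.0910997   0.05261413] -0.0
```

View pics/w3.png

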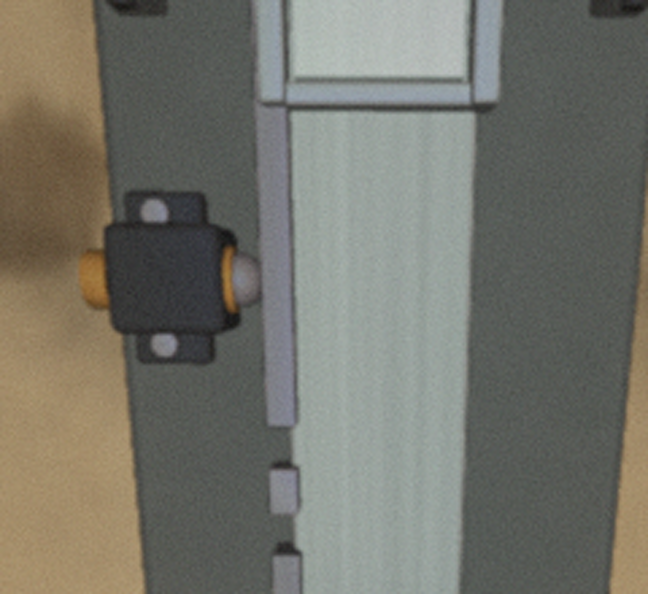

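The crop shows the ball at (247,278) and the stop block centre at about (171,278). Notch 1 spans rows 427–468 and notch 2 rows 514–553, near column 280.

Run:
```python
from h import *
c=dict(np.load("wrist3.npz"))
f=lambda x,y,z:plane(c,180+(x+.5)/2.7-.5,(y+.5)/2.7-.5,z)
for z in(.024,.028,.032,.036):
    a=f(281,447.5,z);b=f(284,533.5,z);k=f(247,278,z); print(z,(a-b)@Y,(k-a)@Y)
print([(f(171,278,.036)-f(281,447.5,z))@Y for z in(.028,.032)], [(f(247,278,zb)-f(281,447.5,.030))@Y for zb in(.024,.027,.030)])
s=(f(171,278,.036)[:2],f(281,447.5,.03)[:2]);print(s)
```

```text
0.024 0.018993701049976306 0.03410995587830446
0.028 0.018548771817976397 0.03331092695642386
0.032 0.01810384258597648 0.03251189803454326
0.036 0.017658913353976555 0.03171286911266267
[np.float64(0.033217036035256955), np.float64(0.032458895493892144)] [np.float64(0.03297274506625723), np.float64(0.03294207878087039), np.float64(0.03291141249548355)]
(array([ 0.3926538 , -0.00884756]), array([ 0.408248  , -0.04318334]))
```

In the tool's units: 0.027 m / 0.6 = 0.045, 0.023 m / 0.6 = 0.0383.

>>> {"name": "shift_gripper", "arguments": {"steps": [[0,0.0133,0,0,0],[0,0.0267,0,0,0],[0,0.0383,0,0,0],[0,0.045,0,0,0],[0,0.045,0,0,0]]}}

```text
time_s: 7.25
eef_pos: [0.4269, -0.0645, 0.0526]
eef_rot: [0.738, 0.675, 0.001, 0.001]
wrist_force: [-0.5, 1.3, 5.4]
grip_width: 0.227
grip_force: 60.1
```

>>> {"name": "shift_gripper", "arguments": {"steps": [[0,0.0017,0,0,0],[0,0.0033,0,0,0],[0,0.0033,0,0,0]]}}

```text
time_s: 7.55
eef_pos: [0.427, -0.0634, 0.0526]
eef_rot: [0.738, 0.675, 0.0, 0.001]
wrist_force: [-0.7, -1.6, 5.7]
grip_width: 0.225
grip_force: 60.1
```

Run:
```python
from plant import bot
from h import *
import cv2
s=bot.state();print(s["eef_pos"],s["eef_pos"]@Y-np.array([.4245,-.0911,0])@Y)
c=bot.camera("wrist"); np.savez("wrist4.npz",**c)
cv2.imwrite("pics/w4.png",cv2.resize(np.ascontiguousarray(c["pixels"][60:210,220:330,::-1]),None,fx=4,fy=4,interpolation=cv2.INTER_CUBIC))
```

```text
[ 0.42697569 -0.06339959  0.05261966] 0.02781078964887318
```

View pics/w4.png

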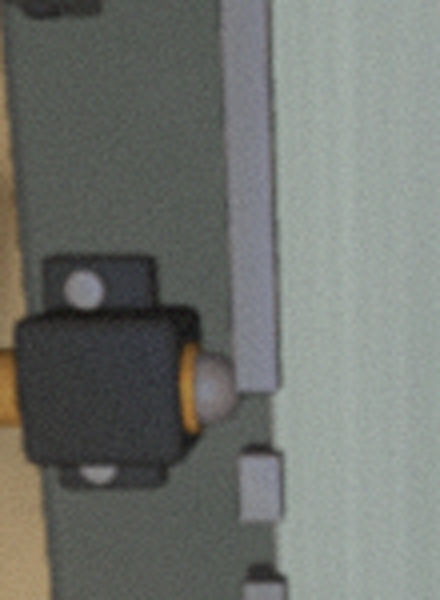

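The ball is at row 388 and notch 1 centre at row 422, so about 4.8 mm remain, which agrees with the earlier estimate.

In the tool's units: 0.0045 m / 0.6 = 0.0075, 0.004 m / 0.6 = 0.0067.

>>> {"name": "shift_gripper", "arguments": {"steps": [[0,0.0017,0,0,0],[0,0.0033,0,0,0],[0,0.005,0,0,0],[0,0.0067,0,0,0],[0,0.0075,0,0,0],[0,0.0075,0,0,0],[0,0.0075,0,0,0]]}}

```text
time_s: 8.3
eef_pos: [0.4273, -0.0592, 0.0526]
eef_rot: [0.738, 0.675, -0.0, 0.001]
wrist_force: [-1.2, -2.3, 6.7]
grip_width: 0.227
grip_force: 60.1
```

Run:
```python
from plant import bot
from h import *
import cv2
s=bot.state();print(s["eef_pos"],s["wrist_force"]@Y,s["eef_pos"]@Y-np.array([.4245,-.0911,0])@Y)
c=bot.camera("wrist"); np.savez("wrist5.npz",**c)
cv2.imwrite("pics/w5.png",cv2.resize(np.ascontiguousarray(c["pixels"][60:210,220:330,::-1]),None,fx=4,fy=4,interpolation=cv2.INTER_CUBIC))
```

```text
[ 0.42732669 -0.05921406  0.05263525] -2.3508040359663345 0.032010975762996705
```

View pics/w5.png

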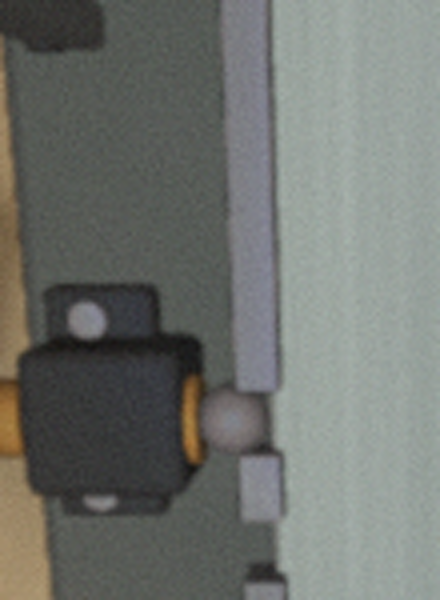

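The ball has dropped into the first notch, with ball centre at row 418 and notch centre at row 422, about 0.5 mm short. I'll nudge 0.4 mm and check the sash from the side.

In the tool's units: 0.0004 m / 0.6 = 0.0007.

>>> {"name": "shift_gripper", "arguments": {"steps": [[0,0.0007,0,0,0],[0,0.0007,0,0,0],[0,0.0007,0,0,0],[0,0.0007,0,0,0],[0,0.0007,0,0,0]]}}

```text
time_s: 8.85
eef_pos: [0.4273, -0.0592, 0.0526]
eef_rot: [0.738, 0.675, -0.0, 0.001]
wrist_force: [-1.5, -2.0, 7.0]
grip_width: 0.225
grip_force: 60.1
```

Run:
```python
from plant import bot
from h import *
import cv2
s=bot.state();print(s["eef_pos"]@Y-np.array([.4245,-.0911,0])@Y,abs(s["qd"]).max())
w=bot.camera("wrist");a=cv2.resize(np.ascontiguousarray(w["pixels"][60:210,220:330,::-1]),None,fx=3,fy=3)
c=bot.camera("side");b=cv2.resize(np.ascontiguousarray(c["pixels"][130:280,235:345,::-1]),None,fx=3,fy=3)
cv2.imwrite("pics/f.png",np.hstack([a,b]))
```

```text
0.03202289009779933 0.0012498110502057926
```

View pics/f.png

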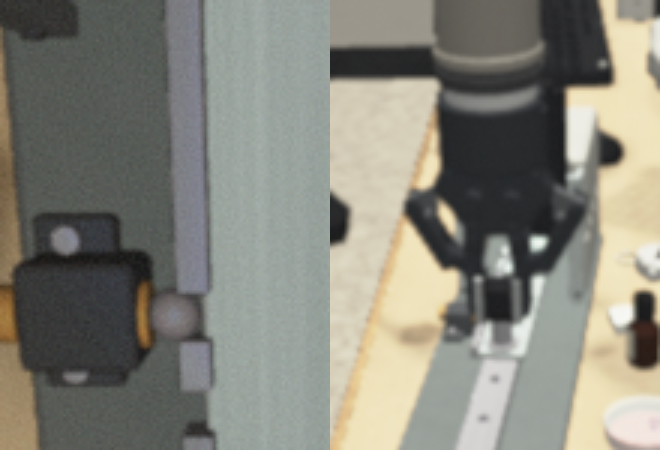

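The ball sits at the notch centre (row 315 against 316), the carrier is at rest and the grip is 60 N. The arm hides the sash from the side camera. It was lifted 50 mm with no grip slip, and the carrier passed under it with only the usual drag.

```bash
python3 -c "
from plant import bot
print(bot.sign_off())"
```

```text
the job is handed in; nothing more can be done
None
```

I handed the job in with the carrier at rest in the first notch and the knob still gripped at 60 N; the sash was lifted about 50 mm by gripper travel, but the arm hid it from the side camera at the end, so I never saw it still up.

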